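# Sort out the flameless candles that have no batteries

## Task

Two of the four flameless candles on the cork mat have no batteries in them; they look just like the loaded ones, so lift them to feel which are the light ones. Stand the two empty candles upright on the floor of the wooden tray, next to the carton of fresh cells, and leave the two loaded ones standing upright on the mat. Set each candle down, do not drop it or knock any over, and leave the remote, the mug and the spectacle case where they are.

Things in the scene. Friction and masses are not known exactly. Their poses are not given: they have to be found in the camera images.
- candle_a: one of four flameless candles alike to the eye: ivory plastic cylinder, 56 mm in diameter, 140 mm tall, the flame in its top reaching 150 mm. It weighs 130 to 190 g without batteries, 410 to 470 g with its two D cells inside; two are without, two with, and only the weight tells. Origin: centre of the underside, z up; yaw means nothing. Stands on the mat, centres 114 mm or more apart.
- candle_b: one of four flameless candles alike to the eye: ivory plastic cylinder, 56 mm in diameter, 140 mm tall, the flame in its top reaching 150 mm. It weighs 130 to 190 g without batteries, 410 to 470 g with its two D cells inside; two are without, two with, and only the weight tells. Origin: centre of the underside, z up; yaw means nothing. Stands on the mat, centres 114 mm or more apart.
- candle_c: one of four flameless candles alike to the eye: ivory plastic cylinder, 56 mm in diameter, 140 mm tall, the flame in its top reaching 150 mm. It weighs 130 to 190 g without batteries, 410 to 470 g with its two D cells inside; two are without, two with, and only the weight tells. Origin: centre of the underside, z up; yaw means nothing. Stands on the mat, centres 114 mm or more apart.
- candle_d: one of four flameless candles alike to the eye: ivory plastic cylinder, 56 mm in diameter, 140 mm tall, the flame in its top reaching 150 mm. It weighs 130 to 190 g without batteries, 410 to 470 g with its two D cells inside; two are without, two with, and only the weight tells. Origin: centre of the underside, z up; yaw means nothing. Stands on the mat, centres 114 mm or more apart.
- mat: flat square cork table mat, 250 x 250 mm, 6 mm thick, fixed to the table, the candles standing on it in two rows of two. Origin: centre of its underside on the table top (z = 0); x and y run along its sides. Mat and tray lie side by side, one to the left and one to the right, either way round.
- tray: dark wooden tray, fixed, 190 mm (its x) by 340 mm (its y). Floor 8 mm above the table, rim 22 mm high, 8 mm wide; a brass handle at either y end reaches 44 mm. Origin: centre of its underside. A fixed open carton of D cells, 76 x 76 mm, 72 mm high above the table, is centred at y = +118 mm; the floor from y = -160 to +75 and x = -85 to +85 mm is free, room for two candles side by side along y.
- remote: black television remote, 185 x 48 x 20 mm, lying on the table beyond mat and tray; bystander. Origin: centre of its underside, x along its length
- mug: white mug, 82 mm in diameter, 95 mm tall, handle towards its +y, beyond mat and tray; bystander. Origin: centre of its underside
- spectacle_case: dark brown spectacle case, 160 x 60 x 40 mm, beyond mat and tray; bystander. Origin: centre of its underside, x along its length
Things that resemble listed ones, but are neither listed nor needed, are in the scene too. Leave any green or red look-alike of the candle_d alone. What is shaped like the candle_b but pink is not meant.

How it is judged:
By the outcome, as a careful person would: the job done as asked, in the order asked, and still so for the second after the job is handed in, with the robot touching nothing.
It also fails if it takes over 67 s, if anything falls off the work surface, if the arm or the gripper's body presses on something with over 40 N, if the wrist force passes 120 N, or if a joint passes its speed limit or range.

## Robot

A 6-joint arm with a two-finger parallel gripper is mounted at the origin on the work surface. World frame = base frame: x ahead of the robot, y to its left, z up, the work surface at z = 0. Lengths are in m, angles in rad, forces in N, time in s.
With the tool pointing down it reaches from about 0.275 to 0.875 m from the base axis. Payload 12.5 kg.
Tool frame: the origin (TCP) lies at the very end of the fingers, on their centre line; the grasp point (between the pads) lies 19 mm behind it; z points along the fingers, y is the line along which they close (so a half turn about z gives the same grasp; the last joint's range is limited). The gripper opens to 85 mm and grips with 20 to 120 N. Pads are 22 mm wide; open, the fingers measure 114 mm over their backs; the gripper's body (76 mm by 85 mm) begins 54 mm behind the grasp point. The pads swing forward as they close: fully open they stand 13 mm farther back than shut.
Start: joints at [-1.31, 0.351, 1.652, -0, 1.139, -0.085], TCP at [0.186, -0.517, 0.231] pointing down, gripper open.
Joint ranges: [-2.75, 2.75], [-0.79, 2.1], [0.01, 2.65], [-1.57, 4.71], [0.07, 3.14], [-2.87, 2.87]. Speed limits (rad/s): [2.22, 2.22, 2.79, 3.14, 3.14, 3.14].

## Interface

Orientations are given as a 3x3 rotation matrix whose columns are the frame's x, y, z axes.
In Python, from bench import manip gives the robot as it stands. Calls block until the motion is done:
- manip.move_ptp(position, orientation): joint-space move of the TCP to a pose.
- manip.move_l(position, attitude=None, max_speed=0.15): straight line of the TCP; attitude=None keeps the orientation; max_speed is the mean speed in m/s.
- manip.move_j(angles): joint-space move.
- manip.set_gripper(opening, effort=None): opening from 0.0 (shut) to 1.0 (fully open); effort is the grip in N (None keeps the last); returns when the fingers have stopped.
- manip.dwell(seconds).
- manip.inverse_kinematics(position, orientation): joint angles nearest the present ones, or None.
- manip.grab_frame(name): name is "scene" or "top" or "wrist"; returns (picture, depth): 420x560x3 uint8, red, green, blue; 420x560 float32, m along the optical axis (not along the pixel's ray), 0 where there is no reading.
- manip.get_calibration(name): a dict with "camera_matrix" (3x3 intrinsics, pixels), "R" (3x3) and "t" (3): a world point X has camera coordinates R X + t. Camera axes: x right, y down, z forward; pixel columns grow to the right and rows downward; lengths in m; the calibration is good to about 2 mm. A picture is of the moment at which its call begins: read the wrist's pose just before it. get_calibration takes no time and is no camera call; for the wrist camera it gives the pose at the moment of the call.
A pose or a line that the arm cannot do raises manip.Unreachable and nothing moves.
- manip.sign_off(): hands the job in; it is judged then, once.
Trained networks look in the newest picture that a camera, given by its name, has taken for a name from the list of things; names that differ only in an ending like _2 or _b are one class to them, and where a whole thing is asked for, a point or a joint stands for the part that bears it (a point fixed in the world has none). Each returns a list of dicts, best first, with "confidence" (0 to 1); they miss things now and then, are a little off and sometimes report something else, mostly with a low value. They report only what shows in the picture. A call takes as long as a camera call. They do not tell look-alikes from the thing itself.
- manip.look_for(camera, name): "at" ([x, y, z] in m, in world coordinates, good to about 4 mm: the middle of the surface that is visible of it).
Readings, each from a call of its own:
- manip.current_time(): time.
- manip.current_qpos(): joint angles.
- manip.current_joint_vel(): joint speeds.
- manip.current_joint_torque(): joint torques, N m.
- manip.current_ee_pos(): TCP position.
- manip.current_tcp_rot(): TCP orientation.
- manip.current_force(): force on the tool from outside, world axes, zero at the start.
- manip.current_ft_torque(): the same for the moment, N m.
- manip.current_grip_width(): opening from 0.0 (shut) to 1.0 (fully open).
- manip.current_grip_force(): force on a finger pad.
Only numpy, scipy, OpenCV 4.12 (cv2) and the standard library are available. Lean on these libraries where they do the work, as an engineer would, in place of code of your own. Each camera call takes 0.05 s, during which the arm holds its last target. There are 200 camera calls.

## Working session

There is one attempt and no reset: what is moved stays moved. The work goes in short steps, each a Python script; the robot and the scene stay as the last script left them, time stands still between calls to the robot, and variables do not carry over. Pictures are saved under pics/ and viewed, at most 10 in all, crops included, and the job is handed in when it is done.

```bash
mkdir -p pics; ls; python3 - <<'E'
from bench import manip
import cv2,numpy as np
for n in("top","scene"):
    p,d=manip.grab_frame(n); cv2.imwrite(f"pics/{n}0.png",p[:,:,::-1]); np.savez(f"{n}0.npz",p=p,d=d)
    c=manip.get_calibration(n); print(n,np.round(c["camera_matrix"],1).tolist(),np.round(c["R"],3).tolist(),np.round(c["t"],3))
    for k in("candle_a","tray","mat"):
        print(k,[(np.round(r["at"],3).tolist(),round(r["confidence"],2)) for r in manip.look_for(n,k)])
print(manip.current_time(),manip.current_force())
E
```

```text
pics
top [[384.0, 0.0, 278.7], [0.0, 384.0, 201.6], [0.0, 0.0, 1.0]] [[-0.016, -1.0, -0.021], [-0.993, 0.018, -0.117], [0.117, 0.019, -0.993]] [0.076 0.578 0.848]
candle_a [([0.628, 0.372, 0.132], 0.88), ([0.61, 0.244, 0.139], 0.64), ([0.356, 0.268, 0.138], 0.59), ([0.486, 0.223, 0.137], 0.58), ([0.741, 0.359, 0.129], 0.58), ([0.492, 0.095, 0.14], 0.57), ([0.632, 0.107, 0.136], 0.56)]
tray [([0.563, -0.191, 0.01], 0.77)]
mat [([0.55, 0.169, 0.003], 0.93)]
scene [[489.0, 0.0, 285.9], [0.0, 489.0, 210.8], [0.0, 0.0, 1.0]] [[-0.51, 0.86, -0.018], [0.614, 0.349, -0.708], [-0.602, -0.372, -0.706]] [ 0.249 -0.359  1.362]
candle_a [([0.641, 0.256, 0.106], 0.92), ([0.653, 0.119, 0.104], 0.84), ([0.773, 0.375, 0.111], 0.8), ([0.374, 0.277, 0.093], 0.64), ([0.506, 0.239, 0.116], 0.6)]
tray [([0.581, -0.178, 0.004], 0.74), ([0.643, 0.255, 0.107], 0.38)]
mat [([0.589, 0.178, 0.01], 0.87)]
0.4 [-0.11631427 -0.23122559  0.87075397]
```

View pics/top0.png

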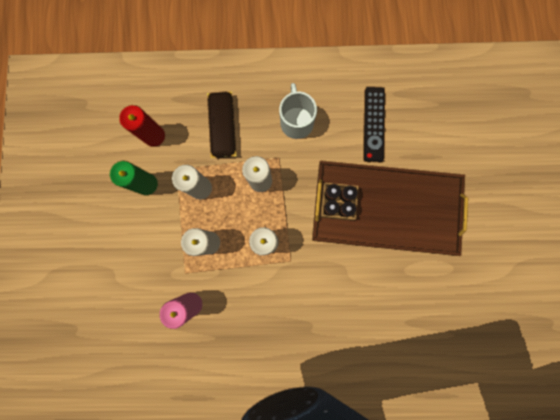

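View pics/scene0.png

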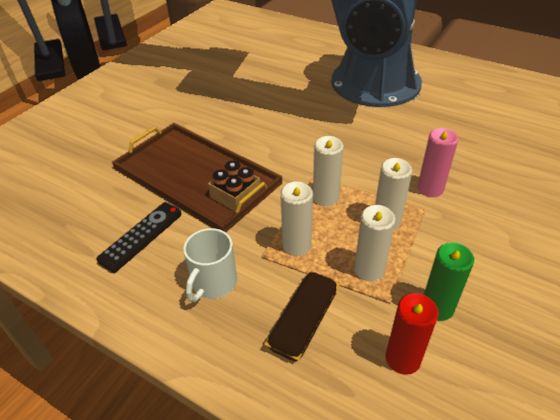

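The top view shows four ivory candle tops at about (186,178), (257,170), (195,242) and (263,241). The tray corners are at (320,162), (465,175), (461,255) and (313,241), with the carton at its left (+y) end. Red, green and pink look-alikes stand to the left. The scene view agrees, with ivory flames at (328,145), (394,170), (296,190) and (378,215).

```bash
cat > h.py <<'E'
import numpy as np,cv2
from bench import manip
def cloud(n,d,c):
    K=c["camera_matrix"]; v,u=np.mgrid[:420,:560]
    P=np.stack([(u-K[0,2])/K[0,0]*d,(v-K[1,2])/K[1,1]*d,d],-1)
    return (P-c["t"])@c["R"]
def comps(m,amin):
    n,l,s,_=cv2.connectedComponentsWithStats(m.astype(np.uint8)); return [l==i for i in range(1,n) if s[i,4]>=amin]
def proj(n,X):
    c=manip.get_calibration(n); q=c["camera_matrix"]@(c["R"]@np.array(X)+c["t"]); return q[:2]/q[2]
E
python3 - <<'E'
from h import *
for n in("top","scene"):
    f=np.load(n+"0.npz");p=f["p"].astype(int);d=f["d"]; c=manip.get_calibration(n); W=cloud(n,d,c)
    hsv=cv2.cvtColor(f["p"],cv2.COLOR_RGB2HSV)
    reg=(W[...,0]>.3)&(W[...,0]<.85)&(d>0)
    for m in comps(reg&(W[...,2]>.125)&(W[...,2]<.147)&(hsv[...,1]<90)&(W[...,1]>-.1),60):
        q=W[m]; z=np.median(q[:,2]); q=q[abs(q[:,2]-z)<.008]
        (cc,r)=cv2.minEnclosingCircle(q[:,:2].astype(np.float32)); print(n,"candle",np.round(cc,4),"r",round(r,4),"z",round(z,4),"med",np.round(np.median(q[:,:2],0),3),len(q))
    m=reg&(W[...,2]>.0)&(W[...,2]<.03)&(p.sum(2)<230)&(W[...,1]<0.03)&(W[...,1]>-.42)&(W[...,0]<.69)&(W[...,0]>.42)
    m=max(comps(m,500),key=lambda a:a.sum()); q=W[m]
    print(n,"tray",cv2.minAreaRect(q[:,:2].astype(np.float32)),"floor z",np.percentile(q[:,2],[5,50,95]))
    m=reg&(W[...,2]>.055)&(W[...,2]<.085)&(W[...,1]<0.03)&(W[...,1]>-.42)
    for m in comps(m,100): q=W[m]; print(n,"carton",np.round(q.min(0),3),np.round(q.max(0),3),len(q))
E
```

```text
top candle [0.6335 0.1104] r 0.028 z 0.1428 med [0.633 0.109] 504
top candle [0.6191 0.2539] r 0.028 z 0.1425 med [0.618 0.254] 510
top candle [0.489  0.2339] r 0.0278 z 0.1426 med [0.488 0.233] 519
top candle [0.4878 0.0971] r 0.0276 z 0.1428 med [0.488 0.097] 515
top tray ((0.5620974898338318, -0.19336163997650146), (0.34924525022506714, 0.1881372332572937), 83.17831420898438) floor z [0.0066121  0.00939045 0.02320944]
top carton [ 0.776 -0.016  0.055] [0.815 0.029 0.085] 119
top carton [ 0.581 -0.071  0.058] [ 0.613 -0.04   0.076] 178
top carton [ 0.541 -0.106  0.056] [ 0.609 -0.035  0.077] 552
scene candle [0.4888 0.0989] r 0.0295 z 0.1409 med [0.494 0.1  ] 462
scene candle [0.4921 0.2337] r 0.0282 z 0.1407 med [0.495 0.236] 530
scene candle [0.635  0.1104] r 0.0282 z 0.1411 med [0.639 0.113] 604
scene candle [0.6216 0.2543] r 0.0277 z 0.1414 med [0.625 0.256] 696
scene tray ((0.5788468718528748, -0.19095416367053986), (0.3454497754573822, 0.21713325381278992), 83.77210235595703) floor z [0.00649967 0.00964586 0.02320924]
scene carton [ 0.541 -0.108  0.055] [ 0.615 -0.035  0.076] 804
scene carton [ 0.738 -0.019  0.055] [0.798 0.029 0.085] 469
scene carton [ 0.809 -0.006  0.056] [0.849 0.03  0.085] 175
```

```bash
cat >> h.py <<'E'
C=dict(A=(.634,.110),B=(.620,.254),C=(.490,.234),D=(.488,.098))
ty=np.array([.130,.9915]); ty/=np.linalg.norm(ty); tx=np.array([ty[1],-ty[0]])
T0=np.array([.578,-.072])-.118*ty
S=[T0+s*ty for s in(-.095,.015)]
z=np.array([0,0,-1.]); y=-np.r_[tx,0]
R1=np.column_stack([np.cross(y,z),y,z])
GZ=.100; HI=.29
def fz(n=15):
    f=[]
    for _ in range(n): f.append(manip.current_force()); manip.dwell(.01)
    return np.mean(f,0)
E
python3 - <<'E'
from h import *
print(np.round(S,3), R1.round(2).tolist(), manip.current_tcp_rot().round(2).tolist())
for sgn in(1,-1):
    R=R1*np.array([sgn,sgn,1])
    for p in list(C.values())+S:
        for h in(GZ,.17,HI):
            q=manip.inverse_kinematics([*p,h],R); print(sgn,np.round(p,3),h,None if q is None else np.round(q,2))
E
```

```text
[[ 0.55  -0.283]
 [ 0.565 -0.174]] [[-0.13, -0.99, 0.0], [-0.99, 0.13, 0.0], [-0.0, -0.0, -1.0]] [[0.94, 0.34, -0.0], [0.34, -0.94, 0.0], [-0.0, -0.0, -1.0]]
1 [0.634 0.11 ] 0.1 None
1 [0.634 0.11 ] 0.17 None
1 [0.634 0.11 ] 0.29 None
1 [0.62  0.254] 0.1 [ 0.32  0.71  1.41 -0.    1.02 -2.69]
1 [0.62  0.254] 0.17 [ 0.32  0.63  1.37 -0.    1.14 -2.69]
1 [0.62  0.254] 0.29 [ 0.32  0.53  1.23 -0.    1.38 -2.69]
1 [0.49  0.234] 0.1 [ 0.36  0.51  1.78 -0.    0.85 -2.65]
1 [0.49  0.234] 0.17 [ 0.36  0.41  1.73 -0.    1.   -2.65]
1 [0.49  0.234] 0.29 [ 0.36  0.28  1.6  -0.    1.26 -2.65]
1 [0.488 0.098] 0.1 None
1 [0.488 0.098] 0.17 None
1 [0.488 0.098] 0.29 None
1 [ 0.55  -0.283] 0.1 [-0.55  0.63  1.57 -0.    0.95  2.72]
1 [ 0.55  -0.283] 0.17 [-0.55  0.54  1.52 -0.    1.08  2.72]
1 [ 0.55  -0.283] 0.29 [-0.55  0.43  1.39 -0.    1.32  2.72]
1 [ 0.565 -0.174] 0.1 None
1 [ 0.565 -0.174] 0.17 None
1 [ 0.565 -0.174] 0.29 None
-1 [0.634 0.11 ] 0.1 [ 0.1   0.66  1.5  -0.    0.98  0.23]
-1 [0.634 0.11 ] 0.17 [ 0.1   0.58  1.45 -0.    1.11  0.23]
-1 [0.634 0.11 ] 0.29 [ 0.1   0.48  1.32 -0.    1.35
[... 214 characters left out ...]
  0.51  1.78 -0.    0.85  0.49]
-1 [0.49  0.234] 0.17 [ 0.36  0.41  1.73 -0.    1.    0.49]
-1 [0.49  0.234] 0.29 [ 0.36  0.28  1.6  -0.    1.26  0.49]
-1 [0.488 0.098] 0.1 [ 0.1   0.44  1.9  -0.    0.8   0.23]
-1 [0.488 0.098] 0.17 [ 0.1   0.33  1.85 -0.    0.96  0.23]
-1 [0.488 0.098] 0.29 [ 0.1   0.2   1.71 -0.    1.24  0.23]
-1 [ 0.55  -0.283] 0.1 [-0.55  0.63  1.57 -0.    0.95 -0.42]
-1 [ 0.55  -0.283] 0.17 [-0.55  0.54  1.52 -0.    1.08 -0.42]
-1 [ 0.55  -0.283] 0.29 [-0.55  0.43  1.39 -0.    1.32 -0.42]
-1 [ 0.565 -0.174] 0.1 [-0.38  0.58  1.65 -0.    0.91 -0.25]
-1 [ 0.565 -0.174] 0.17 [-0.38  0.49  1.6  -0.    1.05 -0.25]
-1 [ 0.565 -0.174] 0.29 [-0.38  0.37  1.47 -0.    1.3  -0.25]
```

```bash
cat >> h.py <<'E'
R=R1*np.array([-1,-1,1.])
def weigh(k):
    """grasp candle k, lift 40 mm, return change in vertical force"""
    p=C[k]; manip.move_ptp([*p,.20],R); manip.move_l([*p,GZ],max_speed=.15)
    f0=fz(); manip.set_gripper(0.0,45); w=manip.current_grip_width()
    manip.move_l([*p,GZ+.04],max_speed=.12); manip.dwell(.2); f=fz()
    print(k,"w",round(w,3),"f0",f0.round(2),"f",f.round(2),"dz",round(f[2]-f0[2],2),"grip",manip.current_grip_force(),"t",manip.current_time(),flush=True)
    return f0[2]-f[2],f[2]
def setdown(p,zg,fh):
    """guarded descent at p to about tcp height zg (fh: vertical force while hanging), release, retreat"""
    manip.move_l([*p,zg+.004],max_speed=.12)
    h=zg+.003; fh=fz(5)[2]
    while h>zg-.006:
        manip.move_l([*p,h],max_speed=.03); f=fz(4)[2]
        if f-fh>1.: break
        h-=.001
    print("down at",round(h-zg,4),"df",round(f-fh,2)); 
    manip.set_gripper(1.0); manip.move_l([*p,.20],max_speed=.2); print("t",manip.current_time(),flush=True)
E
python3 - <<'E'
from h import *
weigh("D")
E
```

```text
D w 0.631 f0 [0.18 0.21 0.09] f [-0.05  0.1  -1.67] dz -1.76 grip 47.59861420091511 t 4.975
```

D weighs about 180 g, so it is empty. It goes to the far tray spot.

```bash
cat >> h.py <<'E'
def to_tray(k,i):
    manip.move_l([*C[k],HI],max_speed=.25); manip.move_ptp([*S[i],HI],R)
    manip.move_l([*S[i],GZ+.03],max_speed=.2); print("hang",fz(5),"ee",manip.current_ee_pos())
    setdown(S[i],GZ+.002,None)
E
python3 - <<'E'
from h import *
to_tray("D",0)
E
```

```text
hang [ 0.12880759  0.02054794 -0.95845229] ee [ 0.55104568 -0.28340013  0.13148251]
down at 0.0 df 6.79
t 10.7417
```

Contact came exactly at the expected height. Next I'll check with a picture and weigh A.

```bash
python3 - <<'E'
from h import *
d,_=weigh("A")
p,_=manip.grab_frame("scene"); cv2.imwrite("pics/s1.png",p[:,:,::-1])
E
```

```text
A w 0.654 f0 [-0.06  0.32  0.12] f [ 0.27  0.04 -4.39] dz -4.51 grip 48.74502092599869 t 14.3667
```

View pics/s1.png

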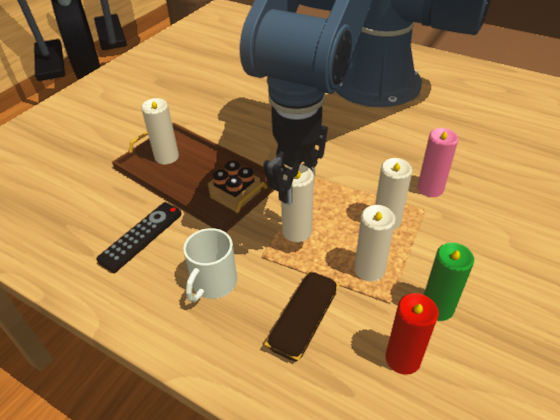

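D stands upright in the tray, base at about (165,158). A, held in the gripper at (297,200), weighs about 460 g, so it is loaded. I'll set it back and weigh C.

```bash
python3 - <<'E'
from h import *
setdown(C["A"],GZ,None)
d,_=weigh("C")
if d<2.8: to_tray("C",1)
else:
    setdown(C["C"],GZ,None)
    d,_=weigh("B")
    if d<2.8: to_tray("B",1)
E
```

```text
down at 0.0 df 10.38
t 17.1
C w 0.649 f0 [0.01 0.21 0.13] f [ 0.08  0.09 -1.43] dz -1.56 grip 47.89557069540024 t 20.025
hang [-0.06282898 -0.23993921 -1.53279002] ee [ 0.5653844  -0.17424015  0.13139601]
down at 0.0 df 9.01
t 25.875
```

```bash
python3 - <<'E'
from h import *
manip.move_ptp([.3,-.4,.3],R); manip.dwell(.5)
p,d=manip.grab_frame("scene"); cv2.imwrite("pics/s2.png",p[:,:,::-1])
q,d=manip.grab_frame("top"); W=cloud("top",d,manip.get_calibration("top")); hsv=cv2.cvtColor(q,cv2.COLOR_RGB2HSV)
for m in comps((W[...,2]>.125)&(W[...,2]<.149)&(hsv[...,1]<90)&(W[...,0]>.4)&(d>0),60):
    a=W[m]; c,r=cv2.minEnclosingCircle(a[:,:2].astype(np.float32)); print(np.round(c,3),round(r,3),np.median(a[:,2]).round(4))
print(manip.current_time())
E
```

```text
[0.633 0.11 ] 0.028 0.1429
[0.619 0.254] 0.028 0.1429
[ 0.564 -0.174] 0.028 0.1444
[ 0.55  -0.284] 0.029 0.1442
27.8333
```

View pics/s2.png

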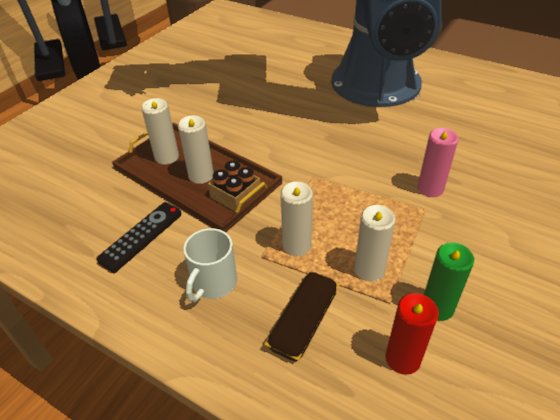

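Both empty candles stand upright in the tray at about (160,135) and (196,150). The two loaded ones stand on the mat at (297,220) and (375,245), and nothing else has moved.

```bash
python3 -c "
from bench import manip
print(manip.sign_off())"
```

```text
the job is handed in; nothing more can be done
None
```

The two empty candles (about 180 g and 160 g) stand upright in the tray beside the carton; the other two stand on the mat, one weighed at about 460 g and the last not lifted but loaded by elimination, and the job was handed in at about 28 s.

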